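# Make up a cabinet-leg kit at the dowel hopper

## Task

Make up one kit of cabinet legs. First put any offcuts left lying in the bay of the dowel hopper in the scrap bin; then set the wooden tote in the bay and push it fully home, slide the hopper's gate only far enough that exactly one dowel for each cabinet leg on the bench drops into the tote (the rest stay in the hopper), and shut the gate again. Lay all the legs flat in the tote's front compartment, in any order and at any time, and leave the other tools and pots on the bench alone.

Things in the scene. Friction and masses are not known exactly. Their poses are not given: they have to be found in the camera images.
- offcut_a (a point): pale rectangular scrap of wood, 60 (x) x 34 (y) x 30 (z), 0.05 kg; the point is its centre. None, one or both of offcuts a and b have been left lying in the front part of the bay; an absent one is nowhere.
- offcut_b (a point): pale rectangular scrap of wood, 60 (x) x 34 (y) x 30 (z), 0.05 kg; the point is its centre. None, one or both of offcuts a and b have been left lying in the front part of the bay; an absent one is nowhere.
- bin_in (a point): centre of the inner floor of the scrap bin: dark steel open box 120 (x) x 150 (y), 50 tall, walls 4, fixed to the bench.
- tote_grip (a point): the wooden tote, an open box 270 (x) x 190 (y), 0.7 kg, walls 6 thick, with a front (-x, walls 30 tall) and a rear (+x, walls 46 tall) compartment and an upright handle post 30 (x) x 16 (y), top 130 above the underside. The point is on the post's axis, 105 above the underside; the tote reaches 139 to -x and 131 to +x of it. Its front starts roughly towards the robot.
- front_well (a point): centre of the floor of the tote's front compartment, 110 (x) x 178 (y) inside, 24 deep but 40 at the divider to the rear; tote axes. It lies 78 to -x of and 99 below tote_grip. The rear compartment, 140 (x) x 178 (y) inside, with its centre 133 to +x of this point, is under the hopper when the tote is home.
- bay_home (a point): where tote_grip is, with the same axes, when the tote is fully home. The bay is fixed on the bench: guide strips 15 tall, 210 apart inside, from x -130 to +140 of this point, open at the front (-x), and a rear stop at x +132 which the tote's rear wall then touches. 90 short of home the tote is wholly in front of the hopper.
- hopper (a point): middle of the hopper's row of five slots, at gate height (72 above the bench). Axes as bay_home. The hopper overhangs the bay's rear: x -38 to +42, y -81 to +81 (back and +y side flare out to 170 tall), underside of the gate 66 and top of the front wall 125 above the bench, so the tote is slid in under it from the front, kept low.
- gate (a joint): opening of the hopper's bottom gate, a steel slide: 0 shut, 0.15 m fully open; takes about 3 N, stays where left. Five slots in a row along y, 30 mm apart, hold one dowel each. The gate moves to -y of bay_home and uncovers the slots one by one from the +y end: dowel k drops when the opening passes about 30 k - 6 mm, so 30 k mm drops exactly k.
- gate_grip (a point): on the gate's dark wooden upright tab, 36 (x) x 12 (y), top 127 above the bench; the point is on the tab's axis, 105 above the bench and 33 above the gate plate. Axes as bay_home; opening moves it to -y. Shut, it is 49 beyond the hopper's -y end.
- dowel_1 (a point): beech dowel 22 across, 60 long (along its x), 0.02 kg, the first slot's from the hopper's +y end; the point is its centre.
- dowel_2 (a point): beech dowel 22 across, 60 long (along its x), 0.02 kg, the second slot's from the hopper's +y end; the point is its centre.
- dowel_3 (a point): beech dowel 22 across, 60 long (along its x), 0.02 kg, the third slot's from the hopper's +y end; the point is its centre.
- dowel_4 (a point): beech dowel 22 across, 60 long (along its x), 0.02 kg, the fourth slot's from the hopper's +y end; the point is its centre.
- dowel_5 (a point): beech dowel 22 across, 60 long (along its x), 0.02 kg, the fifth slot's from the hopper's +y end; the point is its centre.
- leg_a (a point): cabinet leg: dark square wooden stick 100 x 24 x 24 with a brass ferrule 16 long at its -x end, lying on the bench (0.04 to 0.1 kg). The point is its centre, x along its length. Two to four of the four legs a to d are present.
- leg_b (a point): cabinet leg: dark square wooden stick 100 x 24 x 24 with a brass ferrule 16 long at its -x end, lying on the bench (0.04 to 0.1 kg). The point is its centre, x along its length. Two to four of the four legs a to d are present.
- leg_c (a point): cabinet leg: dark square wooden stick 100 x 24 x 24 with a brass ferrule 16 long at its -x end, lying on the bench (0.04 to 0.1 kg). The point is its centre, x along its length. Two to four of the four legs a to d are present.
- leg_d (a point): cabinet leg: dark square wooden stick 100 x 24 x 24 with a brass ferrule 16 long at its -x end, lying on the bench (0.04 to 0.1 kg). The point is its centre, x along its length. Two to four of the four legs a to d are present.
- cork_block: bystander to leave alone: cork sanding block (absent in some starts), 34 x 60 x 28 mm
- mallet: bystander to leave alone: wooden hammer, 120 to 250 mm long
- turnscrew: bystander to leave alone: screwdriver, 120 to 250 mm long
- glue: bystander to leave alone: white glue bottle, 60 across, 150 tall mm
- screw_pot: bystander to leave alone: steel pot, 70 across, 60 tall mm
- try_square: bystander to leave alone: try square, wooden stock and steel blade, 120 to 250 mm long

How it is judged:
On the way, in this order (a step that is already met when the one before it is completed fails the run):
1. any offcuts lie in the scrap bin (x of offcut_a in the frame of bin_in between -0.06 and 0.06 m and y of offcut_a in the frame of bin_in between -0.075 and 0.075 m and z of offcut_a in the frame of bin_in between -0.005 and 0.06 m and x of offcut_b in the frame of bin_in between -0.06 and 0.06 m and y of offcut_b in the frame of bin_in between -0.075 and 0.075 m and z of offcut_b in the frame of bin_in between -0.005 and 0.06 m), for 0.2 s.
2. the tote is fully home in the bay (horizontal distance between tote_grip and bay_home below 0.014 m and x of tote_grip in the frame of bay_home above -0.009 m and z of tote_grip in the frame of bay_home between -0.008 and 0.008 m and angle between the x axis of tote_grip and the x axis of bay_home, either way round below 0.12 rad), for 0.2 s.
3. at least two dowels have dropped into the tote's rear compartment (x of dowel_1 in the frame of tote_grip between -0.015 and 0.125 m and y of dowel_1 in the frame of tote_grip between -0.089 and 0.089 m and z of dowel_1 in the frame of tote_grip between -0.105 and -0.05 m and x of dowel_2 in the frame of tote_grip between -0.015 and 0.125 m and y of dowel_2 in the frame of tote_grip between -0.089 and 0.089 m and z of dowel_2 in the frame of tote_grip between -0.105 and -0.05 m), for 0.2 s.
4. the gate is shut again (value of joint gate below 0.006 m), for 0.2 s.
At the end, for the whole second after the job is handed in: Any offcuts in the bin; tote within 9 mm of fully home (14 mm sideways, 0.12 rad); gate open under 6 mm; as many dowels as legs, taken in order from the +y slot, in the rear compartment and the rest still in the hopper; every leg lying (within 0.47 rad of level) in the front compartment (all of step 1 and all of step 2 and all of step 3 and value of joint gate below 0.006 m and x of dowel_5 in the frame of bay_home between 0.03 and 0.14 m and y of dowel_5 in the frame of bay_home between -0.085 and 0.085 m and z of dowel_5 in the frame of bay_home between -0.035 and 0.05 m and ((value of joint gate above -1 m and height (world z) of each of leg_a, leg_b below -9 m) or (value of joint gate above -1 m and height (world z) of each of leg_a, leg_c below -9 m) or (value of joint gate above -1 m and height (world z) of each of leg_a, leg_d below -9 m) or (value of joint gate above -1 m and height (world z) of each of leg_b, leg_c below -9 m) or (value of joint gate above -1 m and height (world z) of each of leg_b, leg_d below -9 m) or (value of joint gate above -1 m and height (world z) of each of leg_c, leg_d below -9 m) or (x of dowel_3 in the frame of tote_grip between -0.015 and 0.125 m and y of dowel_3 in the frame of tote_grip between -0.089 and 0.089 m and z of dowel_3 in the frame of tote_grip between -0.105 and -0.05 m)) and (height (world z) of any of leg_a, leg_b above -9 m or (x of dowel_3 in the frame of bay_home between 0.03 and 0.14 m and y of dowel_3 in the frame of bay_home between -0.085 and 0.085 m and z of dowel_3 in the frame of bay_home between -0.035 and 0.05 m)) and (height (world z) of any of leg_a, leg_c above -9 m or (x of dowel_3 in the frame of bay_home between 0.03 and 0.14 m and y of dowel_3 in the frame of bay_home between -0.085 and 0.085 m and z of dowel_3 in the frame of bay_home between -0.035 and 0.05 m)) and (height (world z) of any of leg_a, leg_d above -9 m or (x of dowel_3 in the frame of bay_home between 0.03 and 0.14 m and y of dowel_3 in the frame of bay_home between -0.085 and 0.085 m and z of dowel_3 in the frame of bay_home between -0.035 and 0.05 m)) and (height (world z) of any of leg_b, leg_c above -9 m or (x of dowel_3 in the frame of bay_home between 0.03 and 0.14 m and y of dowel_3 in the frame of bay_home between -0.085 and 0.085 m and z of dowel_3 in the frame of bay_home between -0.035 and 0.05 m)) and (height (world z) of any of leg_b, leg_d above -9 m or (x of dowel_3 in the frame of bay_home between 0.03 and 0.14 m and y of dowel_3 in the frame of bay_home between -0.085 and 0.085 m and z of dowel_3 in the frame of bay_home between -0.035 and 0.05 m)) and (height (world z) of any of leg_c, leg_d above -9 m or (x of dowel_3 in the frame of bay_home between 0.03 and 0.14 m and y of dowel_3 in the frame of bay_home between -0.085 and 0.085 m and z of dowel_3 in the frame of bay_home between -0.035 and 0.05 m)) and ((value of joint gate above -1 m and height (world z) of leg_a below -9 m) or (value of joint gate above -1 m and height (world z) of leg_b below -9 m) or (value of joint gate above -1 m and height (world z) of leg_c below -9 m) or (value of joint gate above -1 m and height (world z) of leg_d below -9 m) or (x of dowel_4 in the frame of tote_grip between -0.015 and 0.125 m and y of dowel_4 in the frame of tote_grip between -0.089 and 0.089 m and z of dowel_4 in the frame of tote_grip between -0.105 and -0.05 m)) and (height (world z) of leg_a above -9 m or (x of dowel_4 in the frame of bay_home between 0.03 and 0.14 m and y of dowel_4 in the frame of bay_home between -0.085 and 0.085 m and z of dowel_4 in the frame of bay_home between -0.035 and 0.05 m)) and (height (world z) of leg_b above -9 m or (x of dowel_4 in the frame of bay_home between 0.03 and 0.14 m and y of dowel_4 in the frame of bay_home between -0.085 and 0.085 m and z of dowel_4 in the frame of bay_home between -0.035 and 0.05 m)) and (height (world z) of leg_c above -9 m or (x of dowel_4 in the frame of bay_home between 0.03 and 0.14 m and y of dowel_4 in the frame of bay_home between -0.085 and 0.085 m and z of dowel_4 in the frame of bay_home between -0.035 and 0.05 m)) and (height (world z) of leg_d above -9 m or (x of dowel_4 in the frame of bay_home between 0.03 and 0.14 m and y of dowel_4 in the frame of bay_home between -0.085 and 0.085 m and z of dowel_4 in the frame of bay_home between -0.035 and 0.05 m)) and x of leg_a in the frame of tote_grip between -0.133 and -0.022 m and y of leg_a in the frame of tote_grip between -0.089 and 0.089 m and z of leg_a in the frame of tote_grip between -0.105 and -0.055 m and angle between leg_a's own x axis and vertical between 1.1 and 2.04 rad and x of leg_b in the frame of tote_grip between -0.133 and -0.022 m and y of leg_b in the frame of tote_grip between -0.089 and 0.089 m and z of leg_b in the frame of tote_grip between -0.105 and -0.055 m and angle between leg_b's own x axis and vertical between 1.1 and 2.04 rad and x of leg_c in the frame of tote_grip between -0.133 and -0.022 m and y of leg_c in the frame of tote_grip between -0.089 and 0.089 m and z of leg_c in the frame of tote_grip between -0.105 and -0.055 m and angle between leg_c's own x axis and vertical between 1.1 and 2.04 rad and x of leg_d in the frame of tote_grip between -0.133 and -0.022 m and y of leg_d in the frame of tote_grip between -0.089 and 0.089 m and z of leg_d in the frame of tote_grip between -0.105 and -0.055 m and angle between leg_d's own x axis and vertical between 1.1 and 2.04 rad); the robot touches nothing.
It fails at once if a bystander is moved more than 4 cm (distance of any of cork_block, mallet, turnscrew, glue, screw_pot, try_square from where it was at the start of the episode above 0.04 m).
Of offa, offb, cork_block only 1 to 2 are there at a start; the rules pass over those that are not, and their reading is None.
Of lega, legb, legc, legd only 2 to 4 are there at a start; the rules pass over those that are not, and their reading is None.
At some moment in a run one of lega, legb, legc, legd may be knocked a few centimetres aside while the robot is not near it.
Once in a run the grip may slacken for a moment while it holds something.
It also fails if it takes over 210 s, if anything falls off the work surface, if the arm or the gripper's body presses on something with over 40 N, if the wrist force passes 120 N, or if a joint passes its speed limit or range.

## Robot

A 6-joint arm with a two-finger parallel gripper is mounted at the origin on the work surface. World frame = base frame: x ahead of the robot, y to its left, z up, the work surface at z = 0. Lengths are in m, angles in rad, forces in N, time in s.
With the tool pointing down it reaches from about 0.275 to 0.85 m from the base axis. Payload 5.2 kg.
Tool frame: the origin (TCP) lies midway between the tips of the shut fingers; the grasp point (between the pads) lies 19 mm behind it; z points along the fingers, y is the line along which they close (so a half turn about z gives the same grasp; the last joint's range is limited). The gripper opens to 85 mm and grips with 20 to 120 N. Pads are 22 mm wide; open, the fingers measure 114 mm over their backs; the gripper's body (76 mm by 85 mm) begins 54 mm behind the grasp point. The pads swing forward as they close: fully open they stand 13 mm farther back than shut.
Start: joints at [-1.398, 0.259, 1.535, -0, 1.348, -0.203], TCP at [0.202, -0.512, 0.207] pointing down, gripper open.
Joint ranges: [-3.14, 3.14], [-0.91, 2.08], [0.19, 2.58], [-1.22, 4.36], [0.22, 2.71], [-3.12, 3.12]. Speed limits (rad/s): [2.57, 2.57, 3.14, 3.14, 3.14, 3.14].

## Interface

Orientations are given as a unit quaternion [x, y, z, w].
In Python, from rig import robot gives the robot as it stands.
- The arm moves only by the tool drive_tool, never from a script. Its argument "series" is a list of rows, each a list of 7 numbers: the turn, a rotation vector about the tool's x, y, z in degrees, then the shift along the tool's x, y, z in mm, then the opening in per cent of the stroke, from 0 (shut) to 100 (fully open). In form: [[rx, ry, rz, tx, ty, tz, hand], ...]. A call has 1 to 20 rows; each row is the pose to reach, as a shift and turn from the pose commanded when the call began, along the tool's axes at that moment; what a row does not reach only later rows make up. A row lasts 1/12 s, in which the tool goes at most 41.7 mm and 7.16 degrees, less where a joint would pass 70% of its speed; a pose out of reach is approached as far as the arm can. A call with a gripper value outside its range is refused whole. The fingers move at their own pace and stop on an object; "squeeze" is the grip in N (left out, the last holds). Time passes only in rows, so rows that repeat a pose let the fingers close. It gives the time, the measured TCP pose, the force, the opening and the grip force at its end, in the units of the state.
- robot.state(): the state, without advancing time (a new reading comes with each control period).
- robot.grab_frame(name): name is "scene" or "top" or "wrist"; returns the picture (400x640x3 uint8, red, green, blue); there is no depth.
- robot.camera_params(name): a dict with "fovy" (degrees; the focal length in pixels is half the picture's height over the tangent of half this angle, whatever the lens; pixels are square), "cx", "cy" (the principal point, pixels), "extrinsics" (4x4, takes a point from world to camera coordinates); the wrist camera has in their place "mount" (4x4, takes a point from camera to tool coordinates, whose origin is the TCP and whose axes are the flange's). Camera axes: x right, y up, looking along -z (the intrinsics and any distortion apply to the point x, -y, -z); pixel columns grow to the right and rows downward; lengths in m; the calibration is good to about 2 mm. A picture is of the moment at which its call begins: read the wrist's pose just before it. camera_params takes no time and is no camera call.
- robot.hand_in(): hands the job in; it is judged then, once.
Trained networks look in the newest picture that a camera, given by its name, has taken for a name from the list of things; names that differ only in an ending like _2 or _b are one class to them, and where a whole thing is asked for, a point or a joint stands for the part that bears it (a point fixed in the world has none). Each returns a list of dicts, best first, with "conf" (0 to 1); they miss things now and then, are a little off and sometimes report something else, mostly with a low value. They report only what shows in the picture. A call takes as long as a camera call.
- robot.spot_in(camera, target): "bbox" ([left, top, width, height] in pixels, round what is visible of it).
- robot.silhouettes(camera, target): "mask" (400x640 bool, what is visible of it) and "bbox" ([left, top, width, height] in pixels, round what is visible of it).
The state is a dict: "t": time; "joints": joint angles; "qd": joint speeds; "joint_efforts": joint torques, N m; "position": TCP position; "tcp_rot": TCP orientation; "wrist_force": force on the tool from outside, world axes, zero at the start; "wrist_torque": the same for the moment, N m; "width": finger opening in m; "gripper_force": force on a finger pad.
Only numpy, scipy, OpenCV 4.12 (cv2) and the standard library are available. Lean on these libraries where they do the work, as an engineer would, in place of code of your own. Each camera call takes 0.05 s, during which the arm holds its last target. There are 200 camera calls.

## Working session

There is one attempt and no reset: what is moved stays moved. The work goes in short steps, Python scripts to look and compute and a tool call to move; the robot and the scene stay as the last step left them, time stands still between calls to the robot, and variables do not carry over. Pictures are saved under pics/ and viewed, at most 16 in all, crops included, and the job is handed in when it is done.

Besides the shell and the picture viewer there is one more tool, called after "Request:" as name(argument=value, ...) on one line, values as JSON. drive_tool: Moves the arm, as the interface text tells. Its arguments: {"type":"object","properties":{"series":{"type":"array"},"squeeze":{"type":"number"}},"required":["series"]}

```bash
ls; mkdir -p pics
python3 - <<'E'
from rig import robot
import cv2,json
for n in ("scene","top"):
    f=robot.grab_frame(n); cv2.imwrite(f"pics/{n}0.png",f[:,:,::-1])
for n in ("scene","top","wrist"): print(n,robot.camera_params(n))
print(robot.state())
E
```

```text
pics
scene {'fovy': 55.46511031061605, 'cx': 318.94259707677014, 'cy': 196.14954788437683, 'extrinsics': array([[-0.6792897 ,  0.73384484,  0.0061041 ,  0.36671541],
       [-0.53940707, -0.50491198,  0.67387232,  0.20837356],
       [ 0.49759976,  0.45446193,  0.7388226 , -1.56148682],
       [ 0.        ,  0.        ,  0.        ,  1.        ]])}
top {'fovy': 48.878324088343696, 'cx': 318.34391544993923, 'cy': 207.66870551331505, 'extrinsics': array([[ 0.07342516, -0.997291  , -0.00440588, -0.01348451],
       [ 0.97568018,  0.07091777,  0.20740988, -0.55985699],
       [-0.20653555, -0.01952783,  0.97824421, -1.28323322],
       [ 0.        ,  0.        ,  0.        ,  1.        ]])}
wrist {'fovy': 67.73407583578508, 'cx': 323.79395962711936, 'cy': 196.36165349537677, 'mount': array([[-5.14060536e-04,  9.58334648e-01,  2.85647401e-01,
         7.19446451e-02],
       [ 9.99999864e-01,  4.67264746e-04,  2.31979949e-04,
         9.18402112e-05],
       [ 8.88414629e-05,  2.85647481e-01, -9.58334758e-01,
        -1.65650973e-01],
       [ 0.00000000e+00,  0.00000000e+00,  0.00000000e+00,
         1.00000000e+00]])}
{'t': 0.1, 'joints': array([-1.39778236e+00,  2.59260162e-01,  1.53597544e+00, -3.11253310e-05,
        1.34800663e+00, -2.02795397e-01]), 'qd': array([ 0.00017277, -0.00237121, -0.00263149,  0.00089087, -0.00036419,
       -0.00139481]), 'joint_efforts': array([ 2.73942926e-03, -4.46969211e+01, -2.91244537e+01, -3.40260522e-04,
        6.28575683e-03,  1.48272051e-05]), 'position': array([ 0.2017863, -0.5110899,  0.2063625]), 'tcp_rot': array([ 9.82396820e-01,  1.86804196e-01, -2.89226937e-06, -8.24923087e-04]), 'wrist_force': array([-0.02165827,  0.42714946,  0.09099545]), 'wrist_torque': array([-0.01079517,  0.02141334, -0.02962145]), 'gripper_force': 0.0, 'width': 0.08559890140511192}
```

View pics/top0.png

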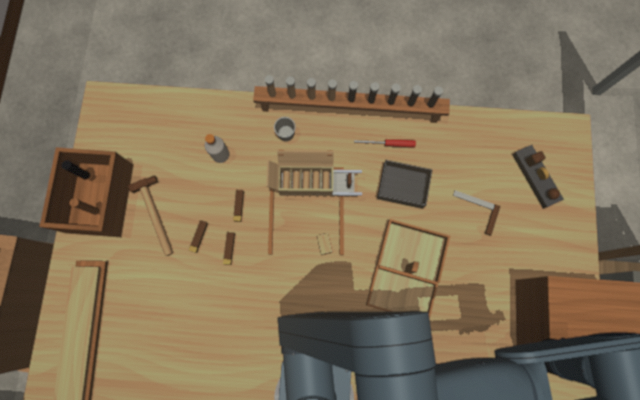

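View pics/scene0.png

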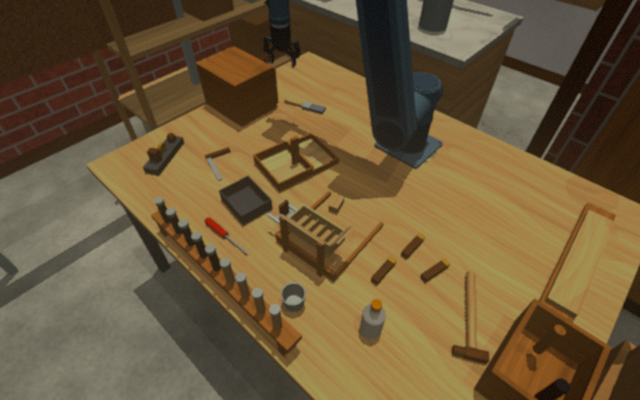

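The top view shows three legs near (239,205), (199,236) and (229,248), and one offcut at (324,243) in the bay. The hopper is at (305,178), the gate tab at about (348,180), the bin at (404,184) and the tote at (407,265). The scene view also shows three legs.

```bash
cat > h.py <<'E'
from rig import robot
import numpy as np, cv2
from scipy.spatial.transform import Rotation as R
def cam(n, st=None):
    p=robot.camera_params(n); f=200/np.tan(np.radians(p["fovy"])/2)
    if n=="wrist":
        st=st or robot.state(); T=np.eye(4); T[:3,:3]=R.from_quat(st["tcp_rot"]).as_matrix(); T[:3,3]=st["position"]
        W=T@p["mount"]
    else: W=np.linalg.inv(p["extrinsics"])
    return f,p["cx"],p["cy"],W
def back(c,uv,z):
    f,cx,cy,W=c; uv=np.atleast_2d(uv).astype(float)
    d=np.c_[(uv[:,0]-cx)/f,-(uv[:,1]-cy)/f,-np.ones(len(uv))]@W[:3,:3].T
    o=W[:3,3]; return o+d*((z-o[2])/d[:,2])[:,None]
def proj(c,P):
    f,cx,cy,W=c; q=(np.atleast_2d(P)-W[:3,3])@W[:3,:3]
    return np.c_[cx+f*q[:,0]/-q[:,2], cy-f*q[:,1]/-q[:,2]]
def rect(c,mask,z):
    "world min-area rect of a mask at height z: centre, size, long-axis angle deg"
    v,u=np.nonzero(mask); P=back(c,np.c_[u,v],z)[:,:2]
    (x,y),(w,h),a=cv2.minAreaRect((P*1000).astype(np.float32))
    if w<h: w,h,a=h,w,a+90
    return np.round([x,y,w,h,(a+90)%180-90],1)
def find(n,t,z,k=6,minc=.3):
    c=cam(n)
    for d in robot.silhouettes(n,t)[:k]:
        if d["conf"]>minc: print(n,t,round(d["conf"],2),d["bbox"],rect(c,d["mask"],z))
def goal(xyz,yaw,tilt=0,st=None):
    "row (turn,shift) from the present pose to tool down, tool y axis at world angle yaw deg"
    st=st or robot.state(); A=R.from_quat(st["tcp_rot"])
    best=None
    for k in (0,180):
        a=np.radians(yaw+k); y=np.array([np.cos(a),np.sin(a),0]); z=np.array([0,0,-1.]); x=np.cross(y,z)
        B=R.from_matrix(np.c_[x,y,z]); r=(A.inv()*B).as_rotvec(degrees=True)
        if best is None or np.linalg.norm(r)<np.linalg.norm(best): best=r
    s=A.inv().apply(np.array(xyz)-st["position"])*1000
    return np.round(np.r_[best,s],1)
E
python3 - <<'E'
from h import *
f=robot.grab_frame("top")
for t,z in (("leg_a",.024),("offcut_a",.03),("bin_in",.05),("tote_grip",.03),("hopper",.125),("gate_grip",.127),("bay_home",.015),("cork_block",.028)):
    try: find("top",t,z)
    except Exception as e: print(t,e)
robot.grab_frame("scene")
for t,z in (("leg_a",.012),("offcut_a",.015),("cork_block",.028)): find("scene",t,z)
E
```

```text
top leg_a 0.75 [194.3, 219.3, 11.3, 32.8] [450.1 391.9  99.8  30.9 -12.8]
top leg_a 0.71 [223.7, 231.3, 13.2, 35.2] [4.208e+02 2.942e+02 9.980e+01 3.510e+01 1.000e-01]
top leg_a 0.5 [234.0, 191.2, 9.1, 30.8] [557.3 278.6  97.2  27.4   1.4]
top offcut_a 0.66 [317.2, 234.5, 15.8, 20.8] [455.6   3.6  61.6  35.   15.5]
top bin_in 0.68 [377.8, 161.7, 55.0, 46.9] [ 657.3 -232.5  154.5  134.5   82.5]
top tote_grip 0.69 [366.5, 218.5, 84.9, 96.2] [ 396.  -257.4  275.4  199.1  -12.4]
top tote_grip 0.68 [267.6, 147.8, 92.2, 106.1] [587.9  46.9 330.2 295.8   4.2]
top hopper 0.97 [266.1, 148.8, 93.3, 104.3] [564.7  44.6 309.8 273.3   4.1]
top gate_grip 0.65 [378.8, 162.4, 50.5, 43.1] [ 636.  -220.2  146.7  127.    81.7]
top bay_home 0.87 [267.9, 149.3, 94.9, 103.6] [589.9  45.8 337.1 302.3   4.2]
scene leg_a 0.83 [369.5, 253.2, 25.5, 31.1] [556.2 278.  112.1  29.1   1.3]
scene leg_a 0.54 [424.8, 260.2, 24.8, 22.6] [450.2 391.8 108.6  27.3 -14.5]
scene leg_a 0.5 [398.7, 239.8, 26.0, 19.2] [420.9 293.  111.   27.2  -2.2]
scene offcut_a 0.75 [311.7, 222.8, 8.5, 9.2] [580.8  26.4  34.8  12.9   4.3]
scene offcut_a 0.72 [398.9, 236.9, 22.2, 22.7] [4.210e+02 2.941e+02 1.161e+02 3.020e+01 2.000e-01]
scene offcut_a 0.53 [327.0, 195.4, 16.8, 15.0] [456.1  -1.8  79.9  39.   17.7]
```

Run:
```python
from h import *
print(goal([.456,.003,.19],105.5))
```

```text
[  -0.    -0.     6.   425.2 -385.4   17.1]
```

Request:
drive_tool(series=[[0,0,6,425,-385,17,100],[0,0,6,425,-385,17,100],[0,0,6,425,-385,17,100],[0,0,6,425,-385,17,100],[0,0,6,425,-385,17,100],[0,0,6,425,-385,17,100],[0,0,6,425,-385,17,100],[0,0,6,425,-385,17,100],[0,0,6,425,-385,17,100],[0,0,6,425,-385,17,100],[0,0,6,425,-385,17,100],[0,0,6,425,-385,17,100],[0,0,6,425,-385,17,100],[0,0,6,425,-385,17,100],[0,0,6,425,-385,17,100],[0,0,6,425,-385,17,100],[0,0,6,425,-385,17,100],[0,0,6,425,-385,17,100]])

```text
t: 2.25
position: [0.4556, 0.0016, 0.1901]
tcp_rot: [0.991, 0.135, -0.0, 0.0]
wrist_force: [0.0, 0.2, -0.1]
width: 0.0855
gripper_force: 0.0
```

Run:
```python
from h import *
st=robot.state(); print(st["t"],st["position"],st["qd"].round(3))
f=robot.grab_frame("wrist"); cv2.imwrite("pics/w1.png",f[:,:,::-1])
for t,z in (("offcut_a",.03),("gate_grip",.127),("hopper",.125),("leg_a",.024)): find("wrist",t,z)
print(goal([.456,.003,.01],105.5))
```

```text
2.25 [0.45555527 0.00156565 0.19010532] [-0.017 -0.003  0.001  0.002 -0.     0.003]
wrist offcut_a 0.56 [308.1, 145.1, 28.6, 56.4] [455.6   3.5  63.   33.9  16.1]
wrist gate_grip 0.63 [381.5, 0.0, 99.1, 38.8] [599.8 -33.3  66.3  22.3 -74.6]
wrist hopper 0.9 [173.2, 0.0, 312.7, 207.5] [534.2  23.1 213.8 160.9 -86.5]
wrist leg_a 0.97 [63.3, 0.0, 44.5, 66.1] [5.353e+02 2.713e+02 5.930e+01 3.880e+01 5.000e-01]
wrist leg_a 0.82 [48.7, 87.4, 39.0, 93.5] [421.2 285.4 102.9  40.3  -0.7]
[ 0.000e+00 -0.000e+00 -1.000e-01  6.000e-01 -1.400e+00  1.802e+02]
```

View pics/w1.png

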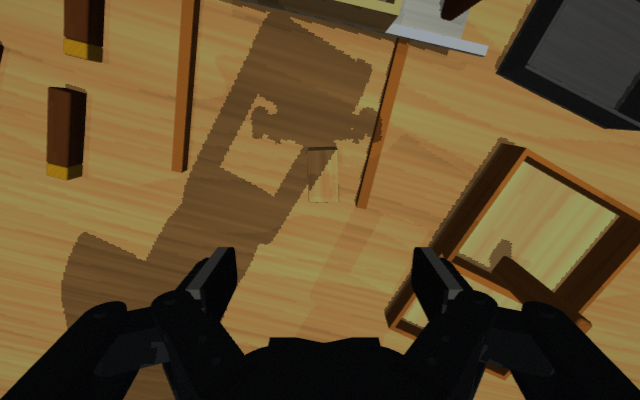

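The wrist view shows the offcut at (323,175) and the guide strips' front ends at about (180,170) and (362,207), with the tote on the right. It agrees with the top view. I'll grasp with a reduced opening to stay clear of the right strip.

Request:
drive_tool(series=[[0,0,0,0.5,-1.5,40,60],[0,0,0,0.5,-1.5,80,60],[0,0,0,0.5,-1.5,110,60],[0,0,0,0.5,-1.5,140,60],[0,0,0,0.5,-1.5,160,60],[0,0,0,0.5,-1.5,175,60],[0,0,0,0.5,-1.5,184,60],[0,0,0,0.5,-1.5,184,60],[0,0,0,0.5,-1.5,184,0],[0,0,0,0.5,-1.5,184,0],[0,0,0,0.5,-1.5,184,0],[0,0,0,0.5,-1.5,184,0],[0,0,0,0.5,-1.5,184,0],[0,0,0,0.5,-1.5,184,0]], squeeze=40)

```text
t: 3.67
position: [0.4563, 0.004, 0.0066]
tcp_rot: [0.991, 0.135, 0.0, 0.0]
wrist_force: [0.6, -0.5, 0.1]
width: 0.0
gripper_force: 0.0
```

Run:
```python
from h import *
st=robot.state(); print(st["width"],st["gripper_force"])
print(goal([.6425,-.228,.16],80), goal([.6425,-.228,.07],80))
f=robot.grab_frame("top")[130:330,240:460,::-1]
cv2.imwrite("pics/c1.png",cv2.resize(f,(792,576),interpolation=cv2.INTER_CUBIC)[:576])
print("scale 3.6 x, 2.88 y")
```

```text
3.4484932564467677e-06 0.0
[ 0.000e+00 -1.000e-01  2.550e+01  1.173e+02  2.735e+02 -1.531e+02] [ 0.000e+00 -1.000e-01  2.550e+01  1.173e+02  2.735e+02 -6.310e+01]
scale 3.6 x, 2.88 y
```

View pics/c1.png

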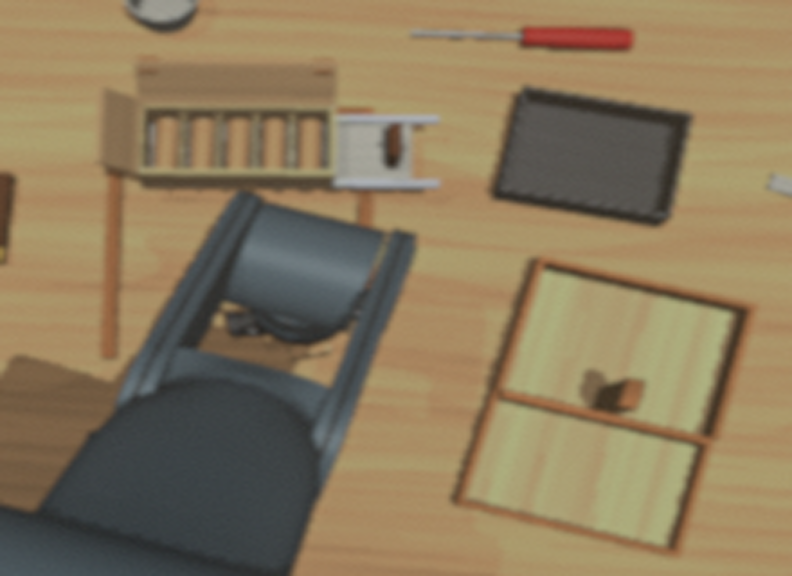

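The crop shows the bay and hopper, with the gate tab at (393,143), the bin and the tote. The arm hides the offcut. The grip reads 0 mm, so I missed. I'll look with the wrist camera.

Run:
```python
from h import *
f=robot.grab_frame("wrist"); cv2.imwrite("pics/w2.png",f[:,:,::-1])
find("wrist","offcut_a",.03)
```

```text
wrist offcut_a 0.58 [293.4, 187.6, 63.3, 85.4] [467.    6.5  46.6  33.3  17.3]
```

View pics/w2.png

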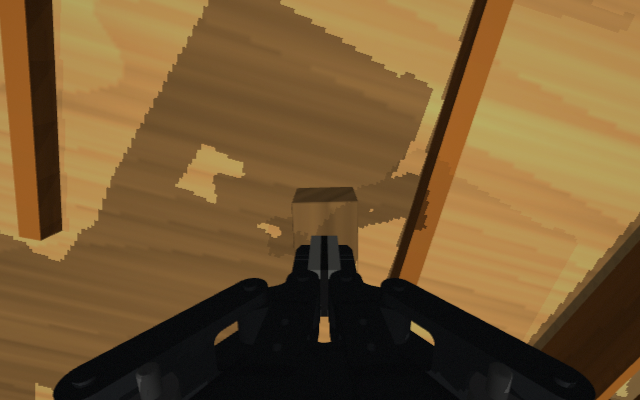

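The wrist view shows the fingers shut at (323,250), apparently over the offcut, which spans columns 293–357 and rows 188–270. I'll lift, open and measure again.

Request:
drive_tool(series=[[0,0,0,0,0,-40,0],[0,0,0,0,0,-80,50],[0,0,0,0,0,-100,100],[0,0,0,0,0,-100,100],[0,0,0,0,0,-100,100],[0,0,0,0,0,-100,100]])

```text
t: 4.32
position: [0.4553, 0.0043, 0.1054]
tcp_rot: [0.991, 0.135, -0.001, -0.0]
wrist_force: [-0.8, -0.3, -0.8]
width: 0.0606
gripper_force: 0.0
```

Run:
```python
from h import *
st=robot.state(); print(st["position"],st["width"])
f=robot.grab_frame("wrist"); cv2.imwrite("pics/w3.png",cv2.resize(f[60:320,200:460,::-1],None,fx=2.3,fy=2.3,interpolation=cv2.INTER_CUBIC))
find("wrist","offcut_a",.03)
c=cam("wrist",st)
# expected corners of block at old place
a=np.radians(15.5); X=np.array([np.cos(a),np.sin(a)]);Y=np.array([-X[1],X[0]])
for z in (.03,0):
    print(z,proj(c,[np.r_[np.array([.456,.0035])+i*.03*X+j*.017*Y,z] for i,j in((1,1),(1,-1),(-1,-1),(-1,1))]).round().tolist())
```

```text
[0.45525002 0.00427843 0.10540587] 0.06060540781639959
wrist offcut_a 0.58 [306.7, 159.4, 36.6, 75.8] [455.4   3.3  63.7  33.4  16.7]
0.03 [[304.0, 161.0], [346.0, 161.0], [344.0, 229.0], [305.0, 229.0]]
0 [[306.0, 155.0], [343.0, 155.0], [342.0, 217.0], [307.0, 217.0]]
```

View pics/w3.png

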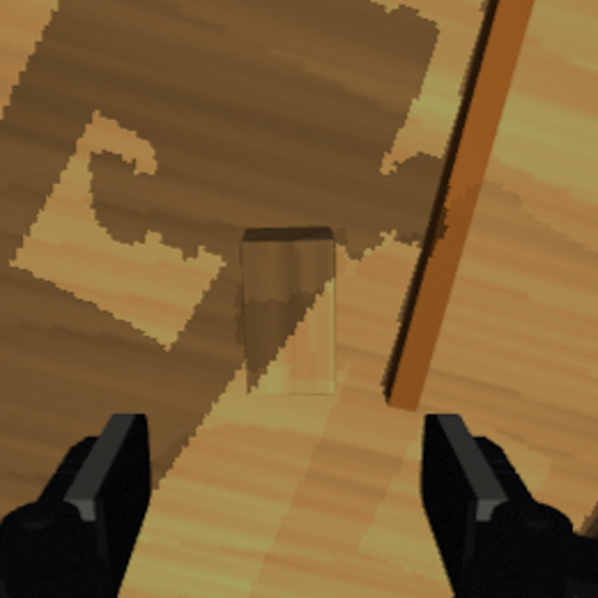

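The block is unmoved, and its edges are where a top at z=30 mm should put them. I'll descend again and check before and during closing.

Request:
drive_tool(series=[[0,0,0,0,0,40,60],[0,0,0,0,0,70,60],[0,0,0,0,0,90,60],[0,0,0,0,0,97,60],[0,0,0,0,0,102,60],[0,0,0,0,0,102,60],[0,0,0,0,0,102,60]])

```text
t: 5.0
position: [0.4565, 0.0039, 0.0045]
tcp_rot: [0.991, 0.135, 0.0, 0.0]
wrist_force: [0.0, 0.0, -0.0]
width: 0.0509
gripper_force: 0.0
```

Run:
```python
from h import *
st=robot.state(); print(st["position"],st["width"],st["wrist_force"])
f=robot.grab_frame("wrist"); cv2.imwrite("pics/w4.png",cv2.resize(f[60:320,200:460,::-1],None,fx=2.3,fy=2.3,interpolation=cv2.INTER_CUBIC))
```

```text
[0.45654354 0.00394275 0.004548  ] 0.05090144676601094 [ 0.0294339   0.01680895 -0.00745924]
```

View pics/w4.png

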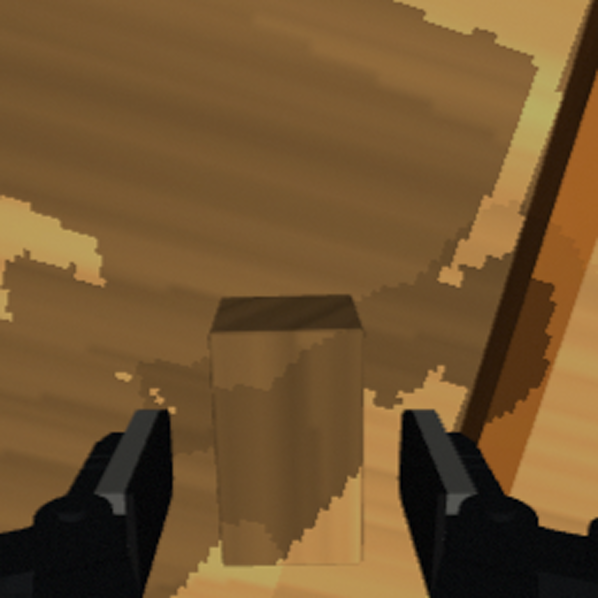

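The fingers straddle the block properly: block columns 212–362 in the crop, pads at 170 and 400. Closing now.

Request:
drive_tool(series=[[0,0,0,0,0,0,30],[0,0,0,0,0,0,30],[0,0,0,0,0,0,30],[0,0,0,0,0,0,30]], squeeze=30)

```text
t: 5.38
position: [0.4575, 0.0038, 0.0056]
tcp_rot: [0.991, 0.135, 0.002, 0.001]
wrist_force: [-0.0, 0.3, 6.4]
width: 0.0256
gripper_force: 3.3
```

Run:
```python
from h import *
st=robot.state(); print(st["position"],st["width"],st["wrist_force"],st["gripper_force"])
f=robot.grab_frame("wrist"); cv2.imwrite("pics/w5.png",cv2.resize(f[60:320,200:460,::-1],None,fx=2.3,fy=2.3,interpolation=cv2.INTER_CUBIC))
```

```text
[0.45747079 0.0038342  0.00564758] 0.025569428526720228 [-0.01310569  0.26225274  6.40142061] 3.2653219733037986
```

View pics/w5.png

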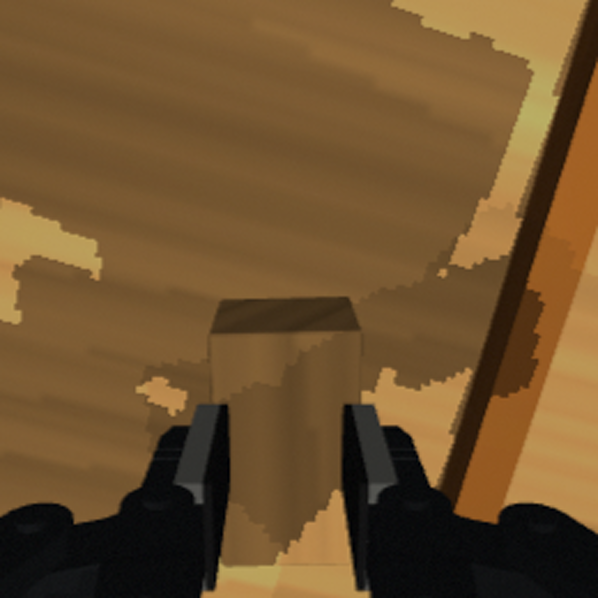

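The pads overlap the block's top edges and the wrist reads +6.4 N, so they are riding over the top. I need to be lower.

Request:
drive_tool(series=[[0,0,0,-1,0,-4,60],[0,0,0,-1,0,-4,60],[0,0,0,-1,0,-4,60],[0,0,0,-1,0,2,60],[0,0,0,-1,0,6,60],[0,0,0,-1,0,6,60]])

```text
t: 5.93
position: [0.454, 0.004, -0.003]
tcp_rot: [0.991, 0.135, -0.001, -0.0]
wrist_force: [-0.5, 0.3, 0.3]
width: 0.0513
gripper_force: 0.0
```

Request:
drive_tool(series=[[0,0,0,0,0,0,20],[0,0,0,0,0,0,20],[0,0,0,0,0,0,20],[0,0,0,0,0,0,20],[0,0,0,0,0,0,20]], squeeze=30)

```text
t: 6.35
position: [0.455, 0.0038, -0.0019]
tcp_rot: [0.991, 0.135, -0.0, -0.0]
wrist_force: [0.4, -0.5, -0.5]
width: 0.0328
gripper_force: 29.8
```

Gripped at 32.8 mm. Lift next and work out the way to the bin.

Request:
drive_tool(series=[[0,0,0,0,0,-30,20],[0,0,0,0,0,-70,20],[0,0,0,0,0,-110,20],[0,0,0,0,0,-150,20],[0,0,0,0,0,-170,20],[0,0,0,0,0,-170,20]], squeeze=40)

```text
t: 6.85
position: [0.4584, 0.0031, 0.1734]
tcp_rot: [0.991, 0.135, 0.005, 0.002]
wrist_force: [-0.3, -0.7, -0.5]
width: 0.0323
gripper_force: 44.9
```

Run:
```python
from h import *
st=robot.state(); print(st["position"],st["width"],st["gripper_force"])
c=cam("top"); P=back(c,[(385.8,160.6),(431.7,169.9),(423.3,207.1),(376.9,197.7)],.05); print(P.round(3),P.mean(0).round(4))
b=P.mean(0)
e=P[1]-P[0]; yaw=np.degrees(np.arctan2(e[1],e[0])); print(yaw)
print(goal([b[0],b[1],.165],yaw+90), goal([b[0],b[1],.165],yaw))
```

```text
[0.45840667 0.00309725 0.17341287] 0.032277600454601735 44.875667095184326
[[ 0.727 -0.172  0.05 ]
 [ 0.707 -0.317  0.05 ]
 [ 0.586 -0.293  0.05 ]
 [ 0.606 -0.15   0.05 ]] [ 0.6565 -0.2331  0.05  ]
-97.92025552023428
[  0.6  -0.3 -66.5 127.5 280.6  11. ] [ 2.000e-01 -6.000e-01  2.350e+01  1.275e+02  2.806e+02  1.100e+01]
```

Request:
drive_tool(series=[[0,0,5,0,40,0,20],[0,0,10,0,80,0,20],[0,0,15,0,120,0,20],[0,0,20,20,155,0,20],[0,0,23.5,45,188,0,20],[0,0,23.5,75,215,0,20],[0,0,23.5,100,245,0,20],[0,0,23.5,127,275,0,20],[0,0,23.5,127,280,20,20],[0,0,23.5,127,280,60,20],[0,0,23.5,127,280,100,20],[0,0,23.5,127,280,130,20],[0,0,23.5,127,280,138,20],[0,0,23.5,127,280,138,20],[0,0,23.5,127,280,138,50],[0,0,23.5,127,280,138,50],[0,0,23.5,127,280,138,50],[0,0,23.5,127,280,100,50],[0,0,23.5,127,280,60,50],[0,0,23.5,127,280,0,50]])

```text
t: 8.52
position: [0.6523, -0.2319, 0.1525]
tcp_rot: [0.998, -0.069, 0.0, 0.0]
wrist_force: [1.6, 0.1, 0.2]
width: 0.0425
gripper_force: 0.0
```

Run:
```python
from h import *
st=robot.state(); print(st["position"],st["width"],st["gripper_force"])
f=robot.grab_frame("top")
for t,z in (("offcut_a",.03),("tote_grip",.03),("leg_a",.024),("gate_grip",.127)): find("top",t,z)
cv2.imwrite("pics/c2.png",cv2.resize(f[120:320,180:460,::-1],None,fx=2.85,fy=2.85,interpolation=cv2.INTER_CUBIC))
```

```text
[ 0.65229076 -0.23186781  0.15247801] 0.04245594420570849 0.0
top offcut_a 0.32 [334.1, 172.0, 21.3, 19.1] [655.5 -45.   66.6  62.1 -85.9]
top tote_grip 0.79 [392.8, 227.6, 57.4, 94.6] [ 387.3 -294.8  277.4  121.7  -14.3]
top leg_a 0.68 [232.5, 187.5, 11.3, 35.4] [555.8 278.7 100.3  27.2   0.9]
top leg_a 0.65 [225.8, 231.0, 11.0, 33.9] [422.2 292.2 102.8  32.2  -0.7]
top leg_a 0.57 [189.4, 219.3, 16.7, 31.5] [450.5 391.5  98.8  29.7 -13.9]
top gate_grip 0.66 [333.9, 173.9, 20.1, 18.9] [628.4 -40.3  58.9  57.6 -85.9]
top gate_grip 0.65 [232.4, 189.9, 10.8, 33.6] [534.7 257.8  93.5  26.9  -0.7]
```

View pics/c2.png

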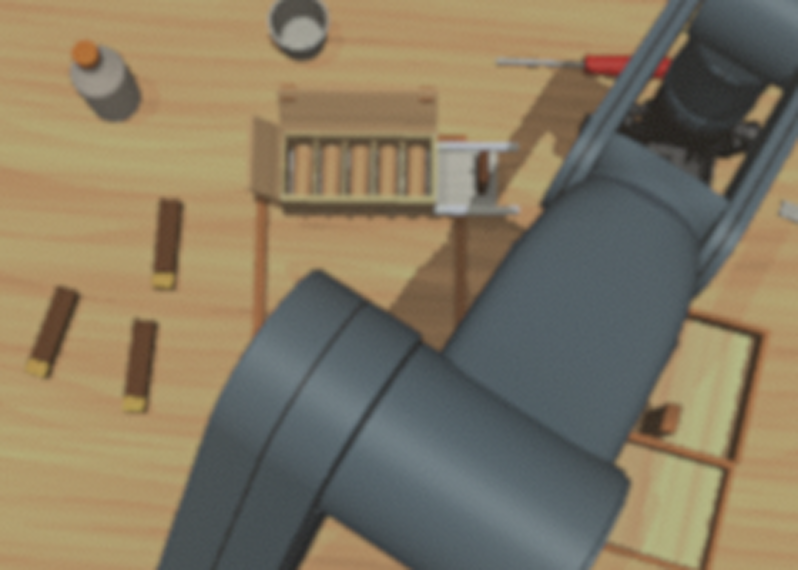

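Run:
```python
from h import *
c=cam("wrist",{"tcp_rot":np.array([.99084,.13504,0,0]),"position":np.array([.45555,.00157,.1901])})
print("w1 strips L near,L far,R near,R far\n",back(c,[(180,168),(190,5),(362,205),(399,45)],.015).round(4))
t=cam("top"); g=lambda l:[(u/2.85+180,v/2.85+120) for u,v in l]
print("hopper front rim\n",back(t,g([(281,204),(432,204)]),.125).round(4))
print("tab top",back(t,g([(484,165)]),.127).round(4))
print("strips top0 near ends L,R",back(t,[(270.5,253),(341.5,254)],.015).round(4))
# tote from c1: rim corners z=.046 rear, .03 front
h=lambda l:[(u/3.6+240,v/2.88+130) for u,v in l]
print("rear rim L,R",back(t,h([(540,259),(751,307)]),.046).round(4)); print("front rim L,R",back(t,h([(456,500),(677,550)]),.03).round(4))
print("post",back(t,h([(622,395)]),.13).round(4))
```

```text
w1 strips L near,L far,R near,R far
 [[ 0.4157  0.1633  0.015 ]
 [ 0.5841  0.1759  0.015 ]
 [ 0.4291 -0.0539  0.015 ]
 [ 0.6058 -0.0381  0.015 ]]
hopper front rim
 [[ 0.5848  0.1453  0.125 ]
 [ 0.596  -0.0089  0.125 ]]
tab top [[ 0.6406 -0.0595  0.127 ]]
strips top0 near ends L,R [[ 0.4153  0.165   0.015 ]
 [ 0.4282 -0.0536  0.015 ]]
rear rim L,R [[ 0.5397 -0.1937  0.046 ]
 [ 0.5012 -0.3729  0.046 ]]
front rim L,R [[ 0.2847 -0.1369  0.03  ]
 [ 0.248  -0.3201  0.03  ]]
post [[ 0.3936 -0.2503  0.13  ]]
```

The bin drop was clean; the arm hides the bin for now. Bay and tote poses are estimated and agree with the sizes given. Next, the tote post.

Run:
```python
from h import *
print(goal([.396,-.255,.19],78), goal([.396,-.255,.084],78))
```

```text
[ 1.000e-01 -2.000e-01  4.000e+00 -2.512e+02  5.830e+01 -3.880e+01] [ 1.000e-01 -2.000e-01  4.000e+00 -2.515e+02  5.810e+01  6.720e+01]
```

Request:
drive_tool(series=[[0,0,0,0,0,-38,100],[0,0,4,-40,10,-38,100],[0,0,4,-80,20,-38,100],[0,0,4,-120,30,-38,100],[0,0,4,-160,38,-38,100],[0,0,4,-200,48,-38,100],[0,0,4,-235,56,-38,100],[0,0,4,-251,58,-38,100],[0,0,4,-251,58,-38,100],[0,0,4,-251,58,-38,100]])

```text
t: 9.6
position: [0.3951, -0.2544, 0.1874]
tcp_rot: [0.994, -0.105, -0.0, -0.0]
wrist_force: [0.5, -0.4, 0.1]
width: 0.0852
gripper_force: 0.0
```

Run:
```python
from h import *
st=robot.state(); print(st["position"],st["width"])
f=robot.grab_frame("wrist"); cv2.imwrite("pics/w6.png",f[:,:,::-1])
c=cam("wrist",st)
a=np.radians(-12); X=np.array([np.cos(a),np.sin(a)]);Y=np.array([-X[1],X[0]])
print(proj(c,[np.r_[np.array([.396,-.255])+i*.015*X+j*.008*Y,.13] for i,j in((1,1),(1,-1),(-1,-1),(-1,1))]).round().tolist())
f=robot.grab_frame("top"); find("top","offcut_a",.02)
b=f[150:215,370:440,::-1];
```

```text
[ 0.39511504 -0.25442896  0.18740027] 0.08518846210204667
[[313.0, 183.0], [334.0, 183.0], [334.0, 220.0], [314.0, 220.0]]
top offcut_a 0.73 [394.5, 180.0, 16.7, 21.3] [ 651.9 -232.1   67.9   37.2   -7. ]
```

View pics/w6.png

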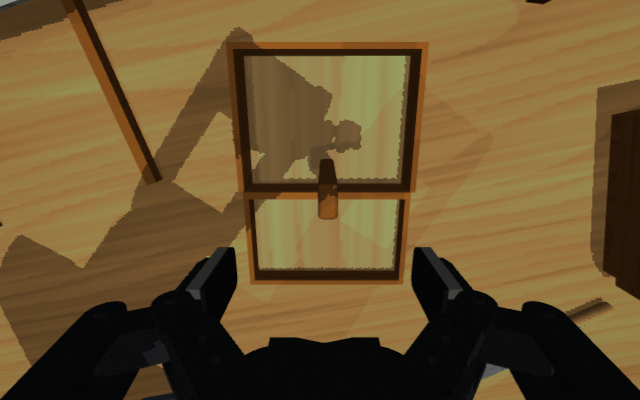

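The offcut is in the bin at (652,-232). The wrist view shows the post top at (328,202), about 4 px right of predicted, and the tote is square with the tool. Descend and grip.

Request:
drive_tool(series=[[0,0,0,0,3.5,35,100],[0,0,0,0,3.5,70,100],[0,0,0,0,3.5,95,100],[0,0,0,0,3.5,103,100],[0,0,0,0,3.5,103,100],[0,0,0,0,3.5,103,0],[0,0,0,0,3.5,103,0],[0,0,0,0,3.5,103,0],[0,0,0,0,3.5,103,0],[0,0,0,0,3.5,103,0],[0,0,0,0,3.5,103,0],[0,0,0,0,3.5,103,0]], squeeze=100)

```text
t: 10.75
position: [0.3954, -0.2582, 0.0858]
tcp_rot: [0.995, -0.104, 0.001, 0.0]
wrist_force: [-0.0, 2.0, 6.6]
width: 0.0138
gripper_force: 98.5
```

Run:
```python
from h import *
st=robot.state(); print(st["position"],st["width"],st["gripper_force"])
h=np.array([.552,.064]); a=np.radians(4); X=np.array([np.cos(a),np.sin(a)])
for d,z in ((.2,.14),(.115,.14),(.115,.09)):
    p=h-d*X; print(d,p,goal([p[0],p[1],z],94))
```

```text
[ 0.39543443 -0.25820507  0.08579778] 0.01384485169106025 98.51162910461426
0.2 [0.35248719 0.05004871] [ 0.000e+00 -1.000e-01 -1.600e+01 -1.059e+02 -2.926e+02 -5.450e+01]
0.115 [0.43728013 0.05597801] [ 0.00e+00 -1.00e-01 -1.60e+01 -2.42e+01 -3.16e+02 -5.44e+01]
0.115 [0.43728013 0.05597801] [ 0.00e+00 -1.00e-01 -1.60e+01 -2.43e+01 -3.16e+02 -4.40e+00]
```

Request:
drive_tool(series=[[0,0,0,0,0,-15,0],[0,0,0,0,0,-35,0],[0,0,0,0,0,-55,0],[0,0,-3,-2,-25,-55,0],[0,0,-6,-4,-55,-55,0],[0,0,-9,-6,-85,-55,0],[0,0,-12,-9,-115,-55,0],[0,0,-15,-11,-145,-55,0],[0,0,-16,-13,-175,-55,0],[0,0,-16,-16,-205,-55,0],[0,0,-16,-18,-235,-55,0],[0,0,-16,-20,-265,-55,0],[0,0,-16,-22,-290,-55,0],[0,0,-16,-24,-310,-55,0],[0,0,-16,-24,-316,-55,0],[0,0,-16,-24,-316,-55,0],[0,0,-16,-24,-316,-55,0]])

```text
t: 12.17
position: [0.4363, 0.0559, 0.1391]
tcp_rot: [0.999, 0.036, -0.001, 0.0]
wrist_force: [0.2, -1.0, -6.9]
width: 0.0136
gripper_force: 98.9
```

Run:
```python
from h import *
st=robot.state(); print(st["position"],st["width"],st["gripper_force"],st["wrist_force"])
f=robot.grab_frame("wrist"); cv2.imwrite("pics/w7.png",f[:,:,::-1])
f=robot.grab_frame("top"); cv2.imwrite("pics/t7.png",cv2.resize(f[120:320,220:460,::-1],None,fx=2.85,fy=2.85,interpolation=cv2.INTER_CUBIC))
```

```text
[0.43628821 0.05592073 0.13910748] 0.013571823240881223 98.90089273452759 [ 0.15936947 -1.02525788 -6.92029881]
```

View pics/w7.png

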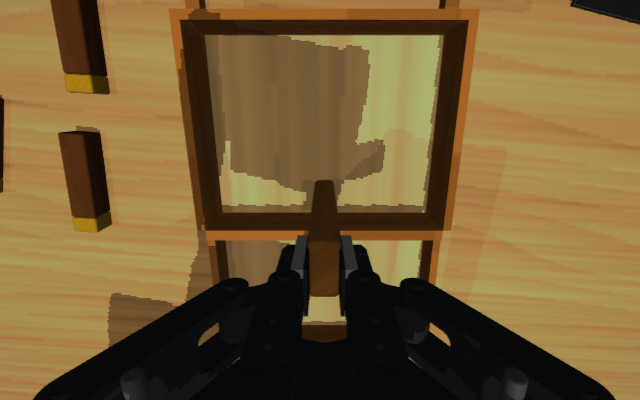

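The tote is held square. The strips beyond it at about (195,5) and (450,5) are centred on the tool. Lower it and slide it in.

Request:
drive_tool(series=[[0,0,0,0,0,15,0],[0,0,0,0,0,30,0],[0,0,0,0,0,42,0],[0,0,0,0,0,48,0],[0,0,0,0,0,52,0],[0,0,0,0,0,52.5,0],[0,0,0,0,0,52.5,0],[0,0,0,15,0,52.5,0],[0,0,0,30,0,52.5,0],[0,0,0,45,0,52.5,0],[0,0,0,60,0,52.5,0],[0,0,0,75,0,52.5,0],[0,0,0,90,0,52.5,0],[0,0,0,100,0,52.5,0],[0,0,0,105,0,52.5,0],[0,0,0,105,0,52.5,0]])

```text
t: 13.6
position: [0.5431, 0.0633, 0.0876]
tcp_rot: [0.999, 0.035, 0.001, 0.0]
wrist_force: [-0.9, 0.2, -6.8]
width: 0.0138
gripper_force: 101.9
```

Request:
drive_tool(series=[[0,0,0,3,0,0,0],[0,0,0,6,0,0,0],[0,0,0,8,0,0,0],[0,0,0,8,0,0,0]])

```text
t: 13.93
position: [0.5492, 0.0641, 0.0872]
tcp_rot: [0.999, 0.035, -0.001, -0.0]
wrist_force: [-1.7, -0.1, -6.9]
width: 0.0136
gripper_force: 101.9
```

Request:
drive_tool(series=[[0,0,0,0,0,2,0],[0,0,0,2,0,2,0],[0,0,0,4,0,2,0],[0,0,0,5,0,2,0],[0,0,0,5,0,2,0]])

```text
t: 14.35
position: [0.5487, 0.0642, 0.0859]
tcp_rot: [0.999, 0.035, -0.006, 0.0]
wrist_force: [-21.0, -2.2, 13.6]
width: 0.0138
gripper_force: 104.9
```

Request:
drive_tool(series=[[0,0,0,2,0,0.5,0],[0,0,0,4,0,0.5,0],[0,0,0,5,0,0.5,0],[0,0,0,5,0,0.5,0]])

```text
t: 14.68
position: [0.5485, 0.0642, 0.0858]
tcp_rot: [0.999, 0.036, -0.01, 0.0]
wrist_force: [-38.6, -5.5, 28.8]
width: 0.0137
gripper_force: 107.1
```

Request:
drive_tool(series=[[0,0,0,-3,0,-0.5,0],[0,0,0,-6,0,-1,0],[0,0,0,-7,0,-1.5,0],[0,0,0,-7,0,-1.5,0]])

```text
t: 15.02
position: [0.5492, 0.0642, 0.0864]
tcp_rot: [0.999, 0.035, -0.003, -0.0]
wrist_force: [-10.6, -1.5, 0.6]
width: 0.0139
gripper_force: 103.1
```

Request:
drive_tool(series=[[0,0,0,0,0,0,40],[0,0,0,0,0,0,60],[0,0,0,0,0,0,60],[0,0,0,0,0,-30,60],[0,0,0,0,0,-65,60],[0,0,0,0,0,-100,60],[0,0,0,0,0,-120,60],[0,0,0,0,0,-120,60]])

```text
t: 15.68
position: [0.5569, 0.064, 0.2129]
tcp_rot: [0.999, 0.035, 0.006, 0.001]
wrist_force: [-0.3, 0.1, 0.8]
width: 0.0512
gripper_force: 0.0
```

Run:
```python
from h import *
st=robot.state(); print(st["position"],st["width"])
f=robot.grab_frame("wrist"); cv2.imwrite("pics/w8.png",f[:,:,::-1])
for t,z in (("tote_grip",.03),("gate_grip",.127),("hopper",.125)): find("wrist",t,z)
```

```text
[0.55688978 0.06399354 0.21287445] 0.051228337918342734
wrist tote_grip 0.71 [239.7, 156.6, 168.1, 125.4] [493.7  60.7 196.7 167.3 -86. ]
wrist gate_grip 0.65 [334.5, 76.8, 154.6, 64.9] [630.1   1.2 121.4  48.2 -84.6]
wrist gate_grip 0.46 [245.6, 75.0, 24.7, 65.1] [622.9 121.4  50.2  16.7   3.7]
wrist hopper 0.68 [152.8, 0.0, 344.8, 258.3] [596.   63.7 266.2 207.3 -86. ]
```

View pics/w8.png

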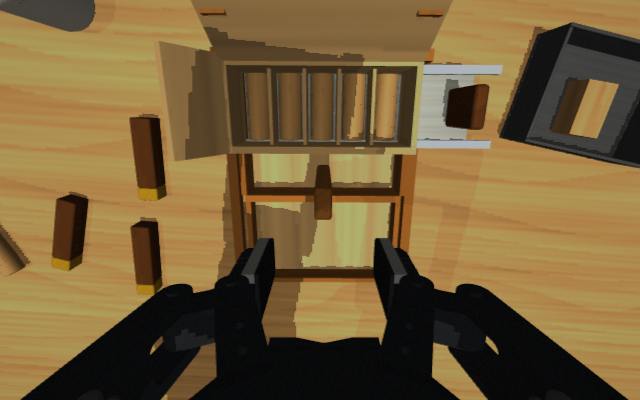

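The tote is in the bay with its post at (323,205). The offcut is in the bin at (585,108). Gate tab top face is at about (481,106), and five dowels sit in the hopper. Only three legs are on the bench, so the gate opens about 95 mm.

Run:
```python
from h import *
c=cam("wrist"); P=back(c,[(481,106)],.127)[0]; print(P, back(c,[(323,205)],.13)[0], back(c,[(233,279),(415,277)],.03))
print(back(c,[(228,152),(417,152)],.125))
p=(P[:2]+[.6412,-.0600])/2; print(p,goal([p[0],p[1],.213],94),goal([p[0],p[1],.086],94))
```

```text
[ 0.63383236 -0.05366547  0.127     ] [0.54473777 0.06417612 0.13      ] [[ 0.40223298  0.17208804  0.03      ]
 [ 0.42175804 -0.06386283  0.03      ]]
[[ 0.58351804  0.14540032  0.125     ]
 [ 0.59440521 -0.01005528  0.125     ]]
[ 0.63751618 -0.05683273] [-0.000e+00  1.000e-01  0.000e+00  7.640e+01  1.268e+02 -7.800e+00] [-0.000e+00  1.000e-01  0.000e+00  7.660e+01  1.268e+02  1.192e+02]
```

Request:
drive_tool(series=[[0,0,0,25,30,-5,50],[0,0,0,50,65,-5,50],[0,0,0,70,100,-5,50],[0,0,0,77,127,-5,50],[0,0,0,77,127,-5,50],[0,0,0,77,127,25,50],[0,0,0,77,127,60,50],[0,0,0,77,127,95,50],[0,0,0,77,127,112,50],[0,0,0,77,127,118,50],[0,0,0,77,127,118,50],[0,0,0,77,127,118,0],[0,0,0,77,127,118,0],[0,0,0,77,127,118,0],[0,0,0,77,127,118,0],[0,0,0,77,127,118,0]], squeeze=40)

```text
t: 17.22
position: [0.64, -0.0585, 0.0904]
tcp_rot: [0.999, 0.035, 0.002, 0.001]
wrist_force: [0.6, -5.8, 4.4]
width: 0.0109
gripper_force: 42.9
```

Request:
drive_tool(series=[[0,0,0,0,15,0,0],[0,0,0,0,30,0,0],[0,0,0,0,45,0,0],[0,0,0,0,60,0,0],[0,0,0,0,75,0,0],[0,0,0,0,88,0,0],[0,0,0,0,95,0,0],[0,0,0,0,95,0,0],[0,0,0,0,95,0,0],[0,0,0,0,95,0,0]])

```text
t: 18.05
position: [0.6461, -0.1533, 0.0904]
tcp_rot: [0.999, 0.035, 0.001, 0.001]
wrist_force: [-1.1, -2.9, 5.7]
width: 0.0107
gripper_force: 43.1
```

Run:
```python
from h import *
st=robot.state(); print(st["position"],st["width"],st["wrist_force"],st["gripper_force"])
f=robot.grab_frame("top"); 
cv2.imwrite("pics/t9.png",cv2.resize(f[140:220,250:370,::-1],None,fx=5,fy=5,interpolation=cv2.INTER_CUBIC))
```

```text
[ 0.64610526 -0.15327759  0.09037037] 0.010670949783799913 [-1.12004662 -2.8626863   5.70240162] 43.09586048126221
```

View pics/t9.png

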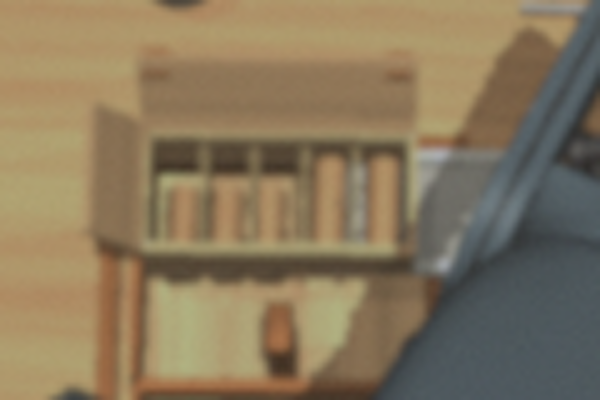

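Three dowels have dropped (slots at columns 180–280 show floor-level dowels) and two remain (325 and 380). Shut the gate.

Request:
drive_tool(series=[[0,0,0,0,-15,0,0],[0,0,0,0,-30,0,0],[0,0,0,0,-45,0,0],[0,0,0,0,-60,0,0],[0,0,0,0,-75,0,0],[0,0,0,0,-88,0,0],[0,0,0,0,-95,0,0],[0,0,0,0,-98,0,0],[0,0,0,0,-98,0,0],[0,0,0,0,-98,0,0]])

```text
t: 18.93
position: [0.64, -0.0585, 0.0904]
tcp_rot: [0.999, 0.035, 0.002, 0.003]
wrist_force: [-0.5, -13.8, 4.6]
width: 0.0109
gripper_force: 43.1
```

The gate is against its stop (-13.8 N). Relax, release, lift, then move to hover over the legs.

Request:
drive_tool(series=[[0,0,0,0,4,0,0],[0,0,0,0,4,0,0],[0,0,0,0,4,0,40],[0,0,0,0,4,0,50],[0,0,0,0,4,0,50],[0,0,0,0,4,-35,50],[0,0,0,0,4,-75,50],[0,0,0,0,4,-115,50],[0,0,0,0,4,-150,50],[0,0,0,0,4,-150,50]])

```text
t: 19.77
position: [0.6422, -0.0584, 0.2473]
tcp_rot: [0.999, 0.036, 0.007, 0.002]
wrist_force: [1.2, 0.3, 0.2]
width: 0.0431
gripper_force: 0.0
```

Run:
```python
from h import *
st=robot.state(); print(st["position"],st["width"])
f=robot.grab_frame("top"); find("top","leg_a",.024); find("top","gate_grip",.127)
print(goal([.50,.30,.24],90),goal([.556,.2785,.17],91))
```

```text
[ 0.64218777 -0.05843904  0.24730569] 0.043070220100997696
top leg_a 0.84 [233.7, 189.0, 8.2, 36.5] [557.5 277.4 103.5  30.9   1.8]
top leg_a 0.83 [192.0, 219.1, 12.7, 32.8] [449.2 392.2  98.1  29.9 -12.3]
top leg_a 0.61 [222.9, 228.7, 11.7, 37.1] [ 4.221e+02  2.929e+02  1.030e+02  2.930e+01 -4.000e-01]
top gate_grip 0.91 [279.5, 169.4, 73.5, 18.6] [629.1  33.3 211.6  45.6 -85.9]
top gate_grip 0.54 [279.5, 181.3, 15.6, 59.3] [526.8 119.7 164.6  55.    5.4]
[  -0.     0.     4.1 -112.7 -366.6   -1.8] [  -0.     0.     3.1  -58.4 -341.1   68.2]
```

Request:
drive_tool(series=[[0,0,1,-20,-30,-2,80],[0,0,2,-40,-65,-2,80],[0,0,3,-60,-105,-2,80],[0,0,4,-80,-145,-2,80],[0,0,4,-100,-185,-2,80],[0,0,4,-113,-225,-2,80],[0,0,4,-113,-265,-2,80],[0,0,4,-113,-305,-2,80],[0,0,4,-113,-340,-2,80],[0,0,4,-113,-366,-2,80],[0,0,4,-113,-366,-2,80],[0,0,4,-113,-366,-2,80]])

```text
t: 20.92
position: [0.4984, 0.3002, 0.2378]
tcp_rot: [1.0, 0.002, -0.002, 0.001]
wrist_force: [0.3, -0.3, -0.8]
width: 0.0681
gripper_force: 0.0
```

```bash
cat >> h.py <<'E'
def legs(z=.024):
    "legs in the wrist view: fit of centre and yaw from dark-stick masks, using the top-face projection fit"
    from scipy.optimize import minimize
    st=robot.state(); robot.grab_frame("wrist"); c=cam("wrist",st)
    for d in robot.silhouettes("wrist","leg_a"):
        if d["conf"]<.3: continue
        m=d["mask"]; r=rect(c,m,.018)
        def cost(q):
            a=np.radians(q[2]); X=np.array([np.cos(a),np.sin(a)]);Y=np.array([-X[1],X[0]])
            P=[np.r_[q[:2]/1000+i*.05*X+j*.012*Y,k] for k in(0,.024) for i in(1,-1) for j in(1,-1)]
            h=cv2.convexHull(proj(c,P).astype(np.float32)); M=np.zeros(m.shape,np.uint8)
            cv2.fillConvexPoly(M,np.round(h*16).astype(np.int32),1,shift=4)
            return 1-(m&(M>0)).sum()/(m|(M>0)).sum()
        s=minimize(cost,r[[0,1,4]],method="Nelder-Mead",options=dict(initial_simplex=r[[0,1,4]]+np.array([[0,0,0],[6,0,0],[0,6,0],[0,0,5]])))
        print("leg",round(d["conf"],2),d["bbox"],s.x.round(1),"IoU",round(1-s.fun,2),"goal",goal([s.x[0]/1000,s.x[1]/1000,-.005],s.x[2]+90,st=st))
E
python3 - <<'E'
from h import *
print(robot.state()["position"]); legs()
E
```

```text
[0.49844298 0.30020377 0.23775007]
leg 0.71 [318.4, 186.8, 17.9, 69.6] [ 4.192e+02  2.965e+02 -4.000e-01] IoU 0.93 goal [ 1.000e-01  2.000e-01  6.000e-01 -7.820e+01  3.000e+00  2.431e+02]
leg 0.69 [328.9, 76.8, 21.9, 86.3] [554.8 281.5   1.4] IoU 0.94 goal [ 1.000e-01  2.000e-01 -1.200e+00  5.730e+01  1.850e+01  2.425e+02]
leg 0.63 [237.9, 160.7, 32.3, 76.6] [448.3 394.7 -15.3] IoU 0.91 goal [ 1.000e-01  2.000e-01  1.550e+01 -4.870e+01 -9.510e+01  2.428e+02]
```

Request:
drive_tool(series=[[0,0,0,-40,2,20,60],[0,0,0,-70,4,45,60],[0,0,0,-78,4,85,60],[0,0,0,-78,4,125,60],[0,0,0,-78,4,165,60],[0,0,0,-78,4,200,60],[0,0,0,-78,4,225,60],[0,0,0,-78,4,237,60],[0,0,0,-78,4,242,60],[0,0,0,-78,4,242,60],[0,0,0,-78,4,242,60]])

```text
t: 21.93
position: [0.4229, 0.2944, -0.0012]
tcp_rot: [1.0, -0.0, 0.0, -0.0]
wrist_force: [0.8, 0.0, 0.6]
width: 0.051
gripper_force: 0.0
```

Request:
drive_tool(series=[[0,0,0,0,0,0,10],[0,0,0,0,0,0,10],[0,0,0,0,0,0,10],[0,0,0,0,0,0,10],[0,0,0,0,0,0,10]], squeeze=50)

```text
t: 22.35
position: [0.4238, 0.2955, 0.0001]
tcp_rot: [1.0, 0.0, 0.002, -0.001]
wrist_force: [-0.4, -2.4, 5.3]
width: 0.0084
gripper_force: 3.2
```

Missed again: the pads rode over the leg's top. I'll open and go lower, watching the force.

Request:
drive_tool(series=[[0,0,0,-3,0,-4,60],[0,0,0,-3,0,-4,60],[0,0,0,-3,0,-4,60],[0,0,0,-3,0,-4,60],[0,0,0,-3,0,2,60],[0,0,0,-3,0,7,60],[0,0,0,-3,0,7,60],[0,0,0,-3,0,7,60]])

```text
t: 23.02
position: [0.4185, 0.2948, -0.0095]
tcp_rot: [1.0, 0.0, -0.001, 0.0]
wrist_force: [0.1, 0.8, -0.0]
width: 0.0514
gripper_force: 0.0
```

Run:
```python
from h import *
st=robot.state(); print(st["position"],st["width"],st["wrist_force"])
legs()
```

```text
[ 0.41853208  0.2947712  -0.00953437] 0.05140995504473222 [ 0.1323692   0.78984808 -0.01786224]
leg 0.93 [84.1, 85.4, 84.8, 210.2] [447.9 393.2 -14. ] IoU 0.92 goal [  0.1   0.1  14.   29.4 -98.4  -4.7]
leg 0.86 [329.6, 0.2, 62.2, 79.4] [555.4 279.7  -1.3] IoU 0.96 goal [ 0.000e+00  1.000e-01  1.300e+00  1.368e+02  1.510e+01 -4.800e+00]
leg 0.8 [296.4, 152.8, 55.0, 184.9] [418.3 295.1  -0.5] IoU 0.95 goal [ 0.   0.1  0.5 -0.3 -0.3 -4.5]
```

Request:
drive_tool(series=[[0,0,0,0,0,0,10],[0,0,0,0,0,0,10],[0,0,0,0,0,0,10],[0,0,0,0,0,0,10],[0,0,0,0,0,0,10]], squeeze=60)

```text
t: 23.53
position: [0.4194, 0.2952, -0.0083]
tcp_rot: [1.0, 0.0, 0.0, -0.0]
wrist_force: [0.5, -0.1, 3.9]
width: 0.0221
gripper_force: 59.3
```

Run:
```python
from h import *
print(goal([.469,.1086,.12],94), goal([.469,.1086,.003],94))
```

```text
[  -0.    -0.    -4.    49.6  186.6 -128.3] [ -0.   -0.   -4.   49.5 186.6 -11.3]
```

Request:
drive_tool(series=[[0,0,0,0,0,-25,10],[0,0,0,0,0,-60,10],[0,0,0,0,0,-95,10],[0,0,0,0,0,-128,10],[0,0,-2,10,30,-128,10],[0,0,-4,20,60,-128,10],[0,0,-4,30,95,-128,10],[0,0,-4,40,130,-128,10],[0,0,-4,49,165,-128,10],[0,0,-4,49,187,-128,10],[0,0,-4,49,187,-128,10],[0,0,-4,49,187,-128,10]])

```text
t: 24.53
position: [0.4682, 0.1071, 0.1191]
tcp_rot: [0.999, 0.034, -0.0, -0.0]
wrist_force: [-0.6, 0.5, -1.2]
width: 0.0219
gripper_force: 59.1
```

Run:
```python
from h import *
st=robot.state(); print(st["position"],st["width"],st["gripper_force"])
f=robot.grab_frame("wrist"); cv2.imwrite("pics/w10.png",f[:,:,::-1])
print(goal([.469,.1086,.003],94))
c=cam("wrist",st); a=np.radians(4);X=np.array([np.cos(a),np.sin(a)]);Y=np.array([-X[1],X[0]]); g=np.array([.5505,.064])
q=lambda x,y,z:np.r_[g+x*X+y*Y,z]
print("front inner",proj(c,[q(-.133,.089,.03),q(-.133,-.089,.03)]).round(),"divider inner",proj(c,[q(-.023,.089,.046),q(-.023,-.089,.046)]).round(),"post",proj(c,[q(0,0,.13)]).round())
```

```text
[0.46816497 0.1070646  0.11906724] 0.021932186039472733 59.07029986381531
[-0.000e+00  0.000e+00 -1.000e-01  1.100e+00 -4.000e-01  1.161e+02]
front inner [[281. 247.]
 [470. 247.]] divider inner [[272. 129.]
 [499. 128.]] post [[422.  92.]]
```

View pics/w10.png

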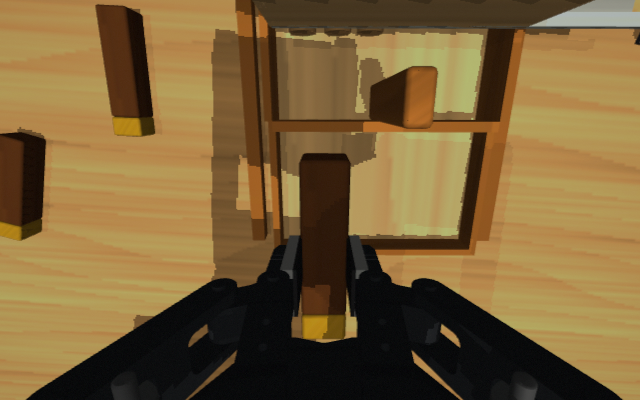

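The leg is held straight. The tote's divider (row 131) and front wall (row 248) match predictions. Lower and release.

Request:
drive_tool(series=[[0,0,0,1,0,35,10],[0,0,0,1,0,70,10],[0,0,0,1,0,95,10],[0,0,0,1,0,108,10],[0,0,0,1,0,115,10],[0,0,0,1,0,116,10],[0,0,0,1,0,116,10],[0,0,0,1,0,116,37],[0,0,0,1,0,116,37],[0,0,0,1,0,116,37],[0,0,0,1,0,90,37],[0,0,0,1,0,55,37],[0,0,0,1,0,20,40],[0,0,0,1,-20,-20,60],[0,0,0,1,-20,-40,60],[0,0,0,1,-20,-40,60]])

```text
t: 25.92
position: [0.4716, 0.129, 0.1657]
tcp_rot: [0.999, 0.036, 0.006, -0.0]
wrist_force: [0.9, -0.7, 0.2]
width: 0.0514
gripper_force: 0.0
```

Run:
```python
from h import *
st=robot.state(); print(st["position"],st["width"]); legs()
```

```text
[0.47160369 0.1289663  0.16572104] 0.05139175818697194
leg 0.76 [26.2, 147.5, 45.7, 93.6] [429.6 433.6 -15. ] IoU 0.9 goal [-1.000e-01 -7.000e-01  1.910e+01 -2.230e+01 -3.069e+02  1.704e+02]
leg 0.72 [159.7, 29.8, 42.1, 114.3] [5.542e+02 2.795e+02 4.000e-01] IoU 0.9 goal [  -0.    -0.7    3.7   91.  -144.3  171.8]
leg 0.69 [328.7, 134.9, 28.1, 92.6] [468.5 108.3   2.8] IoU 0.97 goal [  0.   -0.7   1.2  -6.6  20.4 170.7]
leg 0.33 [373.8, 53.0, 20.1, 4.4] [585.7  85.6 -76.2] IoU 0.01 goal [ -0.5  -0.6  80.2 108.7  51.4 172.1]
```

The first leg lies in the tote. The leg farthest left has been knocked to about (430,434). Next is the leg at (554.5,280).

Request:
drive_tool(series=[[0,0,1,10,-35,0,60],[0,0,2,25,-70,0,60],[0,0,3.7,45,-105,0,60],[0,0,3.7,70,-130,10,60],[0,0,3.7,91,-144,40,60],[0,0,3.7,91,-144,75,60],[0,0,3.7,91,-144,110,60],[0,0,3.7,91,-144,140,60],[0,0,3.7,91,-144,160,60],[0,0,3.7,91,-144,172,60],[0,0,3.7,91,-144,176.5,60],[0,0,3.7,91,-144,176.5,60],[0,0,3.7,91,-144,176.5,60]])

```text
t: 27.1
position: [0.5492, 0.2782, -0.0165]
tcp_rot: [1.0, 0.003, 0.001, -0.0]
wrist_force: [-0.8, 0.6, 0.6]
width: 0.0511
gripper_force: 0.0
```

Request:
drive_tool(series=[[0,0,0,0,0,0,10],[0,0,0,0,0,0,10],[0,0,0,0,0,0,10],[0,0,0,0,0,0,10],[0,0,0,0,0,0,10]], squeeze=60)

```text
t: 27.52
position: [0.5499, 0.2786, -0.0153]
tcp_rot: [1.0, 0.003, 0.002, -0.0]
wrist_force: [0.8, -0.5, 7.0]
width: 0.0223
gripper_force: 60.1
```

Run:
```python
from h import *
print(goal([.471,.0085,.12],94))
```

```text
[-0.000e+00 -2.000e-01 -3.700e+00 -8.000e+01  2.695e+02 -1.358e+02]
```

Request:
drive_tool(series=[[0,0,0,0,0,-25,10],[0,0,0,0,0,-60,10],[0,0,0,0,0,-98,10],[0,0,0,-15,0,-135,10],[0,0,-2,-45,5,-140,10],[0,0,-3.7,-75,15,-140,10],[0,0,-3.7,-80,45,-140,10],[0,0,-3.7,-80,80,-140,10],[0,0,-3.7,-80,115,-140,10],[0,0,-3.7,-80,150,-140,10],[0,0,-3.7,-80,185,-140,10],[0,0,-3.7,-80,220,-140,10],[0,0,-3.7,-80,250,-140,10],[0,0,-3.7,-80,269,-140,10],[0,0,-3.7,-80,269,-140,10],[0,0,-3.7,-80,269,-140,10]])

```text
t: 28.85
position: [0.4701, 0.0079, 0.1232]
tcp_rot: [0.999, 0.034, 0.0, -0.0]
wrist_force: [-0.3, 0.1, -1.7]
width: 0.0222
gripper_force: 59.3
```

Run:
```python
from h import *
st=robot.state(); print(st["position"],st["width"],st["gripper_force"])
f=robot.grab_frame("wrist"); cv2.imwrite("pics/w11.png",f[:,:,::-1])
print(goal([.471,.0085,-.003],94))
for d in robot.silhouettes("wrist","leg_a"): print(d["conf"],d["bbox"])
```

```text
[0.47008754 0.00789725 0.12316245] 0.022225073170600955 59.285693764686584
[ -0.   -0.   -0.    1.    0.4 126.1]
0.9 [195.6, 126.7, 40.9, 105.0]
0.72 [71.8, 0.0, 439.0, 235.6]
0.57 [297.8, 142.9, 54.2, 200.7]
```

Request:
drive_tool(series=[[0,0,0,1,0,35,10],[0,0,0,1,0,70,10],[0,0,0,1,0,100,10],[0,0,0,1,0,115,10],[0,0,0,1,0,124,10],[0,0,0,1,0,125,10],[0,0,0,1,0,125,10],[0,0,0,1,0,125,37],[0,0,0,1,0,125,37],[0,0,0,1,0,125,37],[0,0,0,1,0,100,37],[0,0,0,1,0,65,37],[0,0,0,1,0,25,40],[0,0,0,1,0,-15,60],[0,0,0,1,0,-55,60],[0,0,0,1,0,-60,60],[0,0,0,1,0,-60,60]])

```text
t: 30.37
position: [0.4735, 0.0082, 0.1869]
tcp_rot: [0.999, 0.035, 0.004, 0.001]
wrist_force: [0.4, -0.6, -0.7]
width: 0.0514
gripper_force: 0.0
```

Run:
```python
from h import *
st=robot.state(); print(st["position"],st["width"]); legs()
f=robot.grab_frame("top"); find("top","leg_a",.02)
print(goal([.44,.40,.2],80))
```

```text
[0.47351198 0.0082375  0.18690091] 0.05143173391930939
leg 0.94 [311.0, 127.4, 23.9, 89.3] [474.7   9.9   5.7] IoU 0.9 goal [  0.2  -0.5  -1.6  -0.3  -2.1 191.9]
leg 0.82 [221.0, 128.5, 31.3, 86.6] [468.7 109.6   2.3] IoU 0.94 goal [ 1.000e-01 -5.000e-01  1.700e+00  6.000e-01 -1.020e+02  1.917e+02]
top leg_a 0.75 [456.3, 190.6, 47.8, 45.1] [ 587.2 -455.6  149.4  101.6   74.2]
top leg_a 0.56 [285.6, 227.0, 7.8, 28.1] [457.8 107.9  77.7  24.7   4.9]
[-0.000e+00  2.000e-01  1.400e+01 -2.400e+00 -3.922e+02 -1.840e+01]
```

Both legs are in. Now hover over the displaced third leg.

Request:
drive_tool(series=[[0,0,3,0,-35,-18,60],[0,0,6,0,-75,-18,60],[0,0,9,0,-115,-18,60],[0,0,12,0,-155,-18,60],[0,0,14,0,-195,-18,60],[0,0,14,0,-235,-18,60],[0,0,14,0,-275,-18,60],[0,0,14,0,-315,-18,60],[0,0,14,-1,-350,-18,60],[0,0,14,-2,-380,-18,60],[0,0,14,-2,-392,-18,60],[0,0,14,-2,-392,-18,60],[0,0,14,-2,-392,-18,60]])

```text
t: 31.65
position: [0.4408, 0.3991, 0.1989]
tcp_rot: [0.996, -0.086, -0.001, 0.001]
wrist_force: [-0.8, -1.0, 0.1]
width: 0.0512
gripper_force: 0.0
```

Run:
```python
from h import *
st=robot.state(); print(st["position"],st["qd"].round(2)); legs()
```

```text
[0.44076606 0.3991278  0.19892884] [-0.03 -0.02  0.01 -0.    0.   -0.  ]
leg 0.9 [557.8, 52.0, 40.2, 99.1] [469.  104.8   2.7] IoU 0.93 goal [ 2.000e-01  1.000e-01 -1.260e+01  7.880e+01  2.845e+02  2.046e+02]
```

Run:
```python
from h import *
f=robot.grab_frame("wrist"); cv2.imwrite("pics/w12.png",f[:,:,::-1])
for d in robot.silhouettes("wrist","leg_a"): print(d["conf"],d["bbox"])
f=robot.grab_frame("scene"); find("scene","leg_a",.012)
```

```text
0.84 [554.2, 52.4, 38.4, 95.9]
0.64 [285.2, 140.2, 22.3, 84.4]
scene leg_a 0.74 [349.5, 212.1, 20.5, 19.4] [451.9 102.1  92.6  33.6   2.9]
scene leg_a 0.67 [440.7, 262.8, 23.4, 23.7] [429.7 432.1 107.6  29.7  -8.3]
scene leg_a 0.58 [324.7, 195.9, 21.4, 13.1] [463.4   2.3  82.5  30.3   5.2]
```

View pics/w12.png

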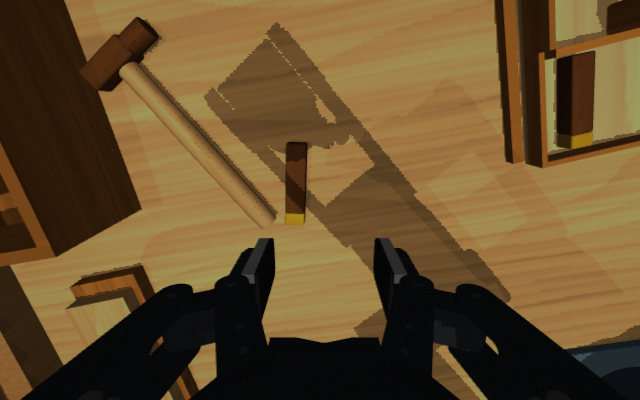

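The third leg is at (296,183), with the mallet handle's end near (268,220). There is room at the leg's middle with a 50 % opening, gripped slightly ahead of centre.

Run:
```python
from h import *
legs(); print(robot.state()["position"])
```

```text
leg 0.68 [284.5, 141.9, 25.0, 84.2] [431.2 433.9 -12.1] IoU 0.96 goal [  0.   -0.    2.  -16.9 -33.  205.9]
leg 0.61 [556.9, 54.5, 38.1, 93.2] [469.  104.5   4.3] IoU 0.94 goal [  0.   -0.  -14.4  77.9 284.7 206. ]
[0.44189339 0.39887722 0.20106941]
```

Request:
drive_tool(series=[[0,0,2,-6,-15,20,50],[0,0,2,-13,-33,50,50],[0,0,2,-13,-33,90,50],[0,0,2,-13,-33,130,50],[0,0,2,-13,-33,165,50],[0,0,2,-13,-33,190,50],[0,0,2,-13,-33,204,50],[0,0,2,-13,-33,211,50],[0,0,2,-13,-33,211,50],[0,0,2,-13,-33,211,50]])

```text
t: 32.88
position: [0.435, 0.4346, -0.0095]
tcp_rot: [0.995, -0.104, 0.0, -0.0]
wrist_force: [0.3, -0.6, 0.7]
width: 0.0426
gripper_force: 0.0
```

Request:
drive_tool(series=[[0,0,0,0,0,0,10],[0,0,0,0,0,0,10],[0,0,0,0,0,0,10],[0,0,0,0,0,0,10],[0,0,0,0,0,0,10]], squeeze=60)

```text
t: 33.3
position: [0.4357, 0.4353, -0.0081]
tcp_rot: [0.995, -0.104, 0.001, -0.001]
wrist_force: [-0.6, -0.1, 6.8]
width: 0.0216
gripper_force: 60.4
```

Run:
```python
from h import *
st=robot.state(); p=st["position"]; print(p,st["width"])
a=np.radians(-12.1); off=(np.array([.4312,.4339])-p[:2])@[np.cos(a),np.sin(a)]; print("leg ahead of TCP by",off)
b=np.radians(4); X=np.array([np.cos(b),np.sin(b)]); t=np.array([.4725,.0592])-off*X
print(t,goal([*t,.13],94))
```

```text
[ 0.43572907  0.43528465 -0.00812008] 0.02163318501766403
leg ahead of TCP by -0.004138202500559345
[0.47662812 0.05948867] [-1.000e-01 -2.000e-01 -1.600e+01  1.183e+02  3.588e+02 -1.388e+02]
```

Request:
drive_tool(series=[[0,0,0,0,0,-25,10],[0,0,0,0,0,-60,10],[0,0,0,0,0,-100,10],[0,0,0,0,0,-139,10],[0,0,-3,8,25,-139,10],[0,0,-6,18,55,-139,10],[0,0,-9,30,90,-139,10],[0,0,-12,42,125,-139,10],[0,0,-16,54,160,-139,10],[0,0,-16,66,195,-139,10],[0,0,-16,78,230,-139,10],[0,0,-16,90,265,-139,10],[0,0,-16,100,300,-139,10],[0,0,-16,110,335,-139,10],[0,0,-16,118,358,-139,10],[0,0,-16,118,358,-139,10],[0,0,-16,118,358,-139,10]])

```text
t: 34.72
position: [0.4759, 0.0586, 0.1293]
tcp_rot: [0.999, 0.034, 0.001, -0.0]
wrist_force: [-0.0, 0.2, -0.0]
width: 0.0225
gripper_force: 59.6
```

Run:
```python
from h import *
st=robot.state(); print(st["position"],st["width"],st["gripper_force"])
print(goal([.4766,.0592,.004],94))
robot.grab_frame("wrist")
for d in robot.silhouettes("wrist","leg_a"): print(d["conf"],d["bbox"])
```

```text
[0.4758966  0.05860537 0.12930672] 0.022452737794764352 59.63511049747467
[-0.000e+00 -1.000e-01 -2.000e-01  6.000e-01 -5.000e-01  1.253e+02]
0.92 [257.8, 136.3, 29.4, 102.4]
0.76 [359.2, 135.4, 36.4, 109.3]
0.57 [297.6, 160.7, 52.1, 182.2]
```

Request:
drive_tool(series=[[0,0,0,0,0,35,10],[0,0,0,0,0,70,10],[0,0,0,0,0,100,10],[0,0,0,0,0,115,10],[0,0,0,0,0,123,10],[0,0,0,0,0,124,10],[0,0,0,0,0,124,10],[0,0,0,0,0,124,37],[0,0,0,0,0,124,37],[0,0,0,0,0,124,37],[0,0,0,0,0,100,37],[0,0,0,0,0,65,37],[0,0,0,0,0,25,40],[0,0,0,0,0,-15,60],[0,0,0,0,0,-55,60],[0,0,0,-15,0,-85,60],[0,0,0,-15,0,-85,60],[0,0,0,-15,0,-85,60]])

```text
t: 36.32
position: [0.4617, 0.0585, 0.2166]
tcp_rot: [0.999, 0.035, 0.003, 0.0]
wrist_force: [0.7, 0.9, -0.6]
width: 0.0509
gripper_force: 0.0
```

Run:
```python
from h import *
st=robot.state(); print(st["position"],st["width"],st["wrist_force"]); legs()
f=robot.grab_frame("wrist"); cv2.imwrite("pics/w13.png",f[:,:,::-1])
```

```text
[0.46166503 0.05851232 0.21659423] 0.050936630694228414 [ 0.7495833   0.86550221 -0.57893111]
leg 0.98 [314.1, 121.6, 19.4, 82.6] [470.4  60.4   3.4] IoU 0.95 goal [ 1.000e-01 -4.000e-01  6.000e-01  7.400e+00 -1.500e+00  2.216e+02]
leg 0.86 [352.0, 115.1, 26.4, 87.9] [476.7   9.1   4.1] IoU 0.96 goal [ 1.000e-01 -4.000e-01 -1.000e-01  1.010e+01  5.010e+01  2.217e+02]
leg 0.79 [273.2, 120.4, 23.4, 82.4] [469.1 108.5   2.5] IoU 0.92 goal [ 1.000e-01 -4.000e-01  1.600e+00  9.600e+00 -4.960e+01  2.216e+02]
```

View pics/w13.png

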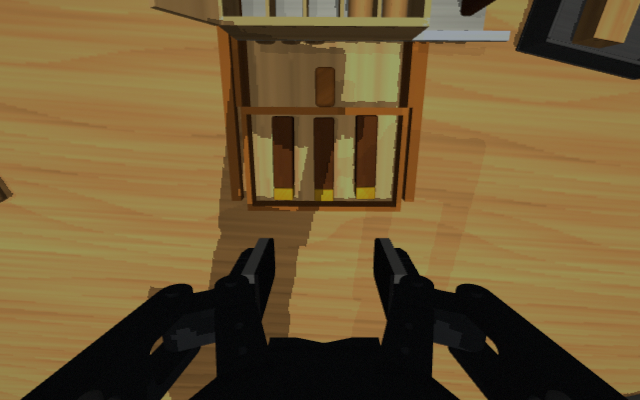

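All three legs lie flat in the front compartment: (283,157), (323,158) and (366,157). A last check on the tote's depth against the strips' ends before handing in.

Run:
```python
from h import *
c=cam("wrist"); b=np.radians(4); X=np.array([np.cos(b),np.sin(b),0])
s=back(c,[(237,200),(409,200)],.015).mean(0); t=back(c,[(250,210),(401,209)],.03).mean(0); p=back(c,[(325,107)],.13)[0]
print("strip end",s@X,"tote front",t@X,"diff mm (home=-9)",(t-s)@X*1000,"post front - strip end (home +115)",(p-s)@X*1000)
```

```text
strip end 0.4213771867415236 tote front 0.41376569117106055 diff mm (home=-9) -7.611495570463042 post front - strip end (home +115) 113.80618409754277
```

The tote is at the stop (diff -7.6 mm against -9 expected at home), so I'll hand in.

```bash
python3 -c "
from rig import robot
print(robot.hand_in())"
```

```text
the job is handed in; nothing more can be done
None
```

The kit is made up and handed in, though the hand-in returned no verdict: the one offcut is in the bin, the tote is home, three dowels are dropped for the three legs, the gate is shut, and all three legs lie flat in the front compartment.

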